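# Count three power modules into the kit tray

## Robot

A 6-joint arm with a two-finger parallel gripper is mounted at the origin on the work surface. World frame = base frame: x ahead of the robot, y to its left, z up, the work surface at z = 0. Lengths are in m, angles in rad, forces in N, time in s.
With the tool pointing down it reaches from about 0.3 to 0.875 m from the base axis. Payload 6.4 kg.
Tool frame: the origin (TCP) lies midway between the tips of the shut fingers; the grasp point (between the pads) lies 19 mm behind it; z points along the fingers, y is the line along which they close (so a half turn about z gives the same grasp; the last joint's range is limited). The gripper opens to 88 mm and grips with 3 to 60 N. Pads are 18 mm wide; open, the fingers measure 123 mm over their backs; the gripper's body (75 mm by 187 mm) begins 45 mm behind the grasp point.
Start: joints at [1.073, 0.181, 1.607, -0, 1.354, -0.206], TCP at [0.165, 0.551, 0.213] pointing down, gripper open.
Joint ranges: [-2.99, 2.99], [-0.89, 2.07], [0.3, 2.58], [-1.14, 4.28], [0, 2.63], [-3.12, 3.12]. Speed limits (rad/s): [2.57, 2.57, 3.01, 3.14, 3.14, 3.14].

## Interface

Orientations are given as a unit quaternion [w, x, y, z].
In Python, from station import telemetry, imaging, manip gives the robot as it stands. The module is installed in compiled form; this text tells all that it offers.
- The arm moves only by the tool send_rows, never from a script. Its argument "motion" is a list of rows, each a list of 7 numbers: the shift along the tool's x, y, z each as a share of 0.3 m, from -1 to 1, then the turn, a rotation vector about the tool's x, y, z each as a share of pi rad, from -1 to 1, then the closure, from 0 (fully open) to 1 (shut). In form: [[tx, ty, tz, ax, ay, az, grip], ...]. A call has 1 to 5 rows; each row shifts and turns the commanded pose from where the row before left it, along the tool's axes as they then stand; what a row does not reach is not made up. A row lasts 1/8 s, in which the tool goes at most 62.5 mm and 10.7 degrees, less where a joint would pass 70% of its speed; a pose out of reach is approached as far as the arm can. A call with a number of a shift or a turn outside -1 to 1 is refused whole. A call with a gripper value outside its range is refused whole. The fingers move at their own pace and stop on an object; "grip_force" is the grip in N (left out, the last holds). Time passes only in rows, so rows that do not move let the fingers close. It gives the time, the measured TCP pose, the force, the opening and the grip force at its end, in the units of the state.
- telemetry.state(): the state, without advancing time (a new reading comes with each control period).
- imaging.get_image(name): name is "scene" or "top" or "wrist"; returns a dict with "img" (420x560x3 uint8, red, green, blue), "K" (3x3 intrinsics, pixels), "R" (3x3) and "t" (3): a world point X has camera coordinates R X + t. Camera axes: x right, y down, z forward; pixel columns grow to the right and rows downward; lengths in m; the calibration is good to about 2 mm. A picture is of the moment at which its call begins. There is no depth.
- manip.close_job(): hands the job in; it is judged then, once.
The state is a dict: "clock": time; "qpos": joint angles; "qd": joint speeds; "tau": joint torques, N m; "tool_pos": TCP position; "ee_rot": TCP orientation; "wrist_force": force on the tool from outside, world axes, zero at the start; "ft_torque": the same for the moment, N m; "opening": opening from 0.0 (shut) to 1.0 (fully open); "grip_force": force on a finger pad.
Only numpy, scipy, OpenCV 4.12 (cv2) and the standard library are available. Lean on these libraries where they do the work, as an engineer would, in place of code of your own. Each camera call takes 0.05 s, during which the arm holds its last target. There are 200 camera calls.

## Task

Bring the kit tray up to exactly three rectangular power modules: one is in it already, the others stand in the blue stock crate beside an oval capacitor. Each must end upright on the tray's floor, turned the same way in its compartment as the one already there; lower them in gently, do not drop them. Leave the spare module and the capacitor standing in the crate, and do not push the meter, spool or pliers about.

Things in the scene. Friction and masses are not known exactly. Their poses are not given: they have to be found in the camera images.
- tray: grey open tray, fixed, 165 (x) x 179 (y) x 70 mm high; walls, ribs and floor 5 mm; 2 x 2 compartments, each 75 (x) x 82 (y) mm and 65 mm deep, centred at x +-40, y +-43.5 mm; origin at the centre of its underside. A module goes in with its 64 mm length along tray x: no room for fingers at its ends, only at its broad faces (across its 30 mm thickness)
- crate: blue open crate, fixed, 144 (x) x 164 (y) x 60 mm high; walls, dividers and floor 4 mm; four cells, each 136 (x) x 36 (y) mm, centred at y -60, -20, 20, 60 mm; origin at the centre of its underside. Dividers as high as the modules: fingers reach a module only at its ends (across its 64 mm length). Between crate and tray the bench is clear for standing it down
- module0: rectangular black potted power module, a block 64 mm long (x) x 30 mm thick (y) x 56 mm high (z), four steel terminal studs 6 mm high on top (7 mm diameter, at x +-20, y +-7 mm); 0.25 kg; origin at the centre of its underside; this one stands in the tray at the start
- module1: rectangular black potted power module, a block 64 mm long (x) x 30 mm thick (y) x 56 mm high (z), four steel terminal studs 6 mm high on top (7 mm diameter, at x +-20, y +-7 mm); 0.25 kg; origin at the centre of its underside; stands in the crate at the start, its length along the crate's x
- module2: rectangular black potted power module, a block 64 mm long (x) x 30 mm thick (y) x 56 mm high (z), four steel terminal studs 6 mm high on top (7 mm diameter, at x +-20, y +-7 mm); 0.25 kg; origin at the centre of its underside; stands in the crate at the start, its length along the crate's x
- module3: rectangular black potted power module, a block 64 mm long (x) x 30 mm thick (y) x 56 mm high (z), four steel terminal studs 6 mm high on top (7 mm diameter, at x +-20, y +-7 mm); 0.25 kg; origin at the centre of its underside; stands in the crate at the start, its length along the crate's x
- capacitor: black oval (round-ended) capacitor, 64 mm long (x) x 30 mm thick (y) x 56 mm high with two flat tabs on top; not a module; stands in a cell of the crate; origin at the centre of its underside
- meter: yellow multimeter lying on the bench, 75 (x) x 150 (y) x 40 mm high, a bystander; origin at the centre of its underside
- spool: green wire spool standing on the bench, 60 mm diameter x 50 mm high, a bystander; origin at the centre of its underside
- pliers: pliers with red handles lying on the bench, 140 mm long along x, 14 mm high, a bystander; origin near the pivot, on the bench
There are look-alikes about, which are no part of the job. Leave any pink or turquoise look-alike of the module2 alone.

How it is judged:
By the outcome, as a careful person would: the job done as asked, in the order asked, and still so for the second after the job is handed in, with the robot touching nothing.
It also fails if it takes over 72 s, if anything falls off the work surface, if the arm or the gripper's body presses on something with over 40 N, if the wrist force passes 120 N, or if a joint passes its speed limit or range.

## Working session

There is one attempt and no reset: what is moved stays moved. The work goes in short steps, Python scripts to look and compute and a tool call to move; the robot and the scene stay as the last step left them, time stands still between calls to the robot, and variables do not carry over. Pictures are saved under pics/ and viewed, at most 10 in all, crops included, and the job is handed in when it is done.

Besides the shell and the picture viewer there is one more tool, called after "Request:" as name([rows], argument=value, ...), one row to a line, values as JSON. send_rows: Moves the arm, as the interface text tells. Shift numbers are shares of 0.3 m and turn numbers shares of pi rad, none past 1 either way. Its arguments: {"type":"object","properties":{"motion":{"type":"array"},"grip_force":{"type":"number"}},"required":["motion"]}

```bash
mkdir -p pics
python3 - <<'E'
from station import telemetry, imaging
import cv2,numpy as np
for n in ["scene","top"]:
    d=imaging.get_image(n); cv2.imwrite(f"pics/{n}0.png",d["img"][:,:,::-1]); np.savez(f"{n}0.npz",**d)
    print(n,d["K"].round(1).tolist(),d["R"].round(3).tolist(),d["t"].round(3).tolist())
print(telemetry.state())
E
```

```text
scene [[452.0, 0.0, 284.2], [0.0, 452.0, 207.4], [0.0, 0.0, 1.0]] [[0.332, 0.943, 0.003], [0.629, -0.219, -0.745], [-0.702, 0.249, -0.667]] [-0.225, -0.294, 1.387]
top [[440.4, 0.0, 274.8], [0.0, 440.4, 211.3], [0.0, 0.0, 1.0]] [[-0.027, -0.999, -0.035], [-0.983, 0.033, -0.181], [0.182, 0.03, -0.983]] [0.071, 0.541, 0.912]
{'clock': 0.1, 'qpos': array([ 1.07273182e+00,  1.81466463e-01,  1.60789565e+00,  2.69386094e-05,
        1.35382209e+00, -2.06300316e-01]), 'qd': array([ 0.00101951, -0.00143562, -0.00059916,  0.00024339,  0.00029735,
        0.00048296]), 'tau': array([ 2.51943147e-04, -4.34825778e+01, -3.42691576e+01,  7.04599055e-02,
        3.40201019e-02, -2.18618493e-05]), 'tool_pos': array([0.1651132 , 0.55023642, 0.21180641]), 'ee_rot': array([-2.86842727e-04,  1.45368045e-01,  9.89377329e-01, -7.42391399e-04]), 'wrist_force': array([-0.00619496, -0.07349333, -0.39203627]), 'ft_torque': array([-0.02229178, -0.02216293,  0.04552938]), 'grip_force': 0.0, 'opening': 1.0005923135286272}
```

View pics/top0.png

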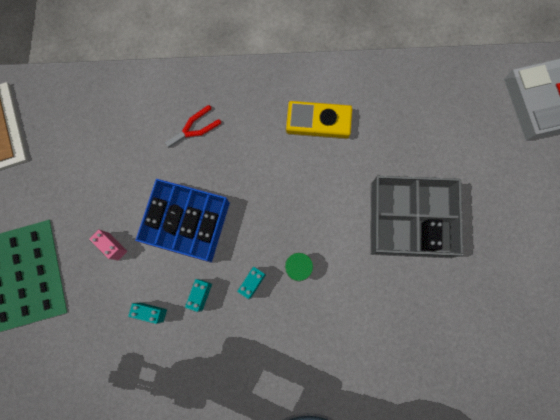

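View pics/scene0.png

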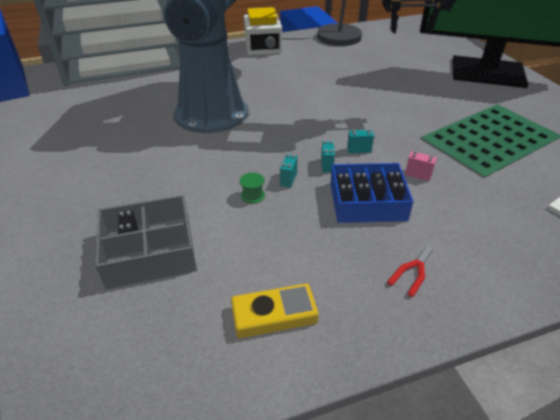

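The top view shows the crate at about (183,220) with four black parts, and the second from the left (173,220) looks like the capacitor. The tray is at (418,216), with a module in its lower-right compartment (432,235). The scene view agrees. Next I'll measure both coarsely.

```bash
cat > h.py <<'E'
import numpy as np, cv2
from scipy.spatial.transform import Rotation as Ro
def ray(d,px,z):
    px=np.atleast_2d(np.array(px,float)); u=np.c_[px,np.ones(len(px))]@np.linalg.inv(d["K"]).T@d["R"]
    c=-d["R"].T@d["t"]; return c+u*((z-c[2])/u[:,2])[:,None]
def proj(d,X):
    p=(np.atleast_2d(X)@d["R"].T+d["t"])@d["K"].T; return p[:,:2]/p[:,2:]
def delta(s,pos,yang):
    """units to go to pos with tool down, tool y at world angle yang (deg, mod 180)"""
    q=s["ee_rot"]; R=Ro.from_quat([q[1],q[2],q[3],q[0]]).as_matrix()
    now=np.degrees(np.arctan2(R[1,1],R[0,1])); dy=(yang-now+90)%180-90
    print("now yaw",round(now,2),"tilt xy",R[:2,2].round(4),"pos",s["tool_pos"].round(4),"q",s["qpos"].round(2))
    print("shift(0.3m)",(R.T@(np.array(pos)-s["tool_pos"])/.3).round(4),"turn world deg",round(dy,2),"az",round(-dy/180,4))
E
python3 - <<'E'
from h import *
d=np.load("top0.npz"); im=d["img"]; hsv=cv2.cvtColor(im,cv2.COLOR_RGB2HSV)
def box(m,z,name):
    c=max(cv2.findContours(m,cv2.RETR_EXTERNAL,2)[0],key=cv2.contourArea)
    r=cv2.minAreaRect(c); P=ray(d,cv2.boxPoints(r),z)
    print(name,P.mean(0).round(4),[round(float(np.linalg.norm(P[i]-P[i-1])),4) for i in(0,1)],[round(float(np.degrees(np.arctan2(*(P[i]-P[i-1])[[1,0]]))),1) for i in(0,1)])
roi=np.zeros(im.shape[:2],np.uint8); roi[165:275,125:240]=1
box(cv2.inRange(hsv,(110,120,50),(130,255,255))*roi,.06,"crate")
box(cv2.inRange(hsv,(20,150,80),(35,255,255)),.04,"meter")
box(cv2.inRange(hsv,(50,120,60),(70,255,200))*np.uint8(np.add.outer(np.zeros(420),np.arange(560))>200),.05,"spool")
P=ray(d,[(377,176),(461,178),(462,256),(373,254)],.07); print("tray",P.round(3).tolist(),P.mean(0))
a=cv2.resize(im[165:275,125:240],None,fx=5,fy=5,interpolation=2);b=cv2.resize(im[165:275,360:405+70],None,fx=5,fy=5,interpolation=2)
cv2.imwrite("pics/crops.png",cv2.resize(np.hstack([a,b])[:,:,::-1],None,fx=.69,fy=.69))
E
```

```text
crate [0.5304 0.2566 0.06  ] [0.1747, 0.1467] [71.9, -15.2]
meter [ 0.7567 -0.0506  0.04  ] [0.1461, 0.0806] [83.1, -6.0]
spool [0.4218 0.0069 0.05  ] [0.0573, 0.0557] [-1.8, -91.7]
tray [[0.609, -0.168, 0.07], [0.599, -0.345, 0.07], [0.432, -0.33, 0.07], [0.442, -0.148, 0.07]] [ 0.52060892 -0.247837    0.07      ]
```

View pics/crops.png

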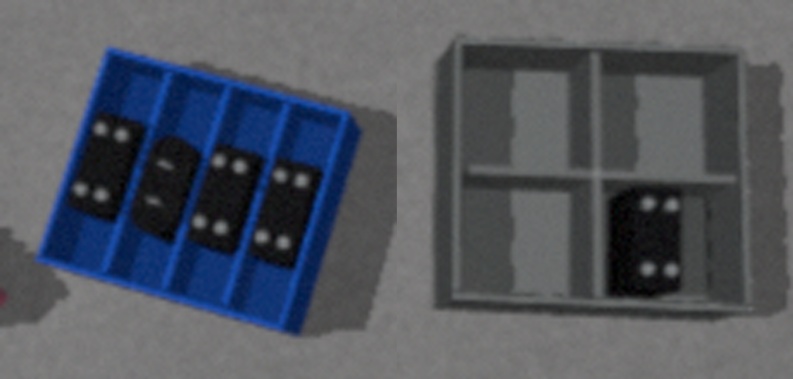

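The crop shows round stud pairs on crate parts 1, 3 and 4 from the left, so those are modules. Part 2 is rounded with flat tabs, which makes it the capacitor. I'll take 3 and 4. The tray module's studs are at about (659,237) in the crop.

Run:
```python
from h import *
from station import telemetry
d=np.load("top0.npz")
for n,p,z in [("A",[(101,128),(121,135),(81,188),(101,195)],.066),("C",[(218,160),(240,166),(200,222),(221,228)],.066),("D",[(281,176),(301,181),(262,237),(284,242)],.066)]:
    P=ray(d,np.array(p)/3.45+[125,165],z); v=P[:2].mean(0)-P[2:].mean(0); print(n,P.mean(0).round(4),"L",np.linalg.norm(v).round(4),np.degrees(np.arctan2(v[1],v[0])).round(1))
P=ray(d,(np.array([(648,203),(671,205),(648,269),(671,270)])-[397,0])/3.45+[360,165],.067);v=P[:2].mean(0)-P[2:].mean(0); print("T",P.mean(0).round(4),np.linalg.norm(v),np.degrees(np.arctan2(v[1],v[0])))
P=ray(d,(np.array([(459,40),(745,50),(748,308),(455,298)])-[397,0])/3.45+[360,165],.07);print("tray",P.round(3).tolist(),P.mean(0))
delta(telemetry.state(),[.45,.23,.25],-16)
```

```text
A [0.5477 0.3165 0.066 ] L 0.0398 -17.3
C [0.5246 0.241  0.066 ] L 0.0405 -16.2
D [0.5138 0.2019 0.066 ] L 0.0397 -16.4
T [ 0.4811 -0.2828  0.067 ] 0.040250665594218804 -5.282218476724894
tray [[0.608, -0.17, 0.07], [0.595, -0.345, 0.07], [0.436, -0.33, 0.07], [0.447, -0.156, 0.07]] [ 0.52164392 -0.2502049   0.07      ]
now yaw 73.28 tilt xy [-0.0008 -0.0014] pos [0.1651 0.5502 0.2118] q [ 1.07  0.18  1.61  0.    1.35 -0.21]
shift(0.3m) [-1.2165 -0.7494 -0.1266] turn world deg -89.28 az 0.496
```

Request:
send_rows([
  [0,0,0,0,0,0.055,0],
  [0,0,0,0,0,0.055,0],
  [0,0,0,0,0,0.055,0],
  [0,0,0,0,0,0.055,0],
  [0,0,0,0,0,0.055,0],
], grip_force=25)

```text
clock: 0.72
tool_pos: [0.1652, 0.5504, 0.2121]
ee_rot: [0.0, 0.549, 0.836, -0.001]
wrist_force: [0.1, -0.0, -0.1]
opening: 1.003
grip_force: 0.0
```

Request:
send_rows([
  [0,0,0,0,0,0.055,0],
  [0,0,0,0,0,0.055,0],
  [0,0,0,0,0,0.055,0],
  [0,0,0,0,0,0.055,0],
  [0,0,0,0,0,0,0],
])

```text
clock: 1.35
tool_pos: [0.1653, 0.5505, 0.2122]
ee_rot: [0.0, 0.797, 0.604, -0.0]
wrist_force: [0.3, -0.5, -0.6]
opening: 1.002
grip_force: 0.0
```

Request:
send_rows([
  [-0.085,0.16,-0.014,0,0,0,0],
  [-0.085,0.16,-0.014,0,0,0,0],
  [-0.085,0.16,-0.014,0,0,0,0],
  [-0.085,0.16,-0.014,0,0,0,0],
  [-0.085,0.16,-0.014,0,0,0,0],
])

```text
clock: 1.98
tool_pos: [0.3625, 0.3612, 0.2338]
ee_rot: [-0.0, 0.796, 0.605, 0.0]
wrist_force: [1.0, -0.2, 0.0]
opening: 1.003
grip_force: 0.0
```

Request:
send_rows([
  [-0.085,0.16,-0.014,0,0,0,0],
  [-0.085,0.16,-0.014,0,0,0,0],
  [-0.085,0.16,-0.014,0,0,0,0],
  [-0.085,0.16,-0.014,0,0,0,0],
  [0,0,0,0,0,0,0],
])

```text
clock: 2.6
tool_pos: [0.5207, 0.2093, 0.2503]
ee_rot: [0.0, 0.798, 0.603, 0.0]
wrist_force: [0.1, -0.8, 0.3]
opening: 0.999
grip_force: 0.0
```

Run:
```python
from h import *
from station import telemetry,imaging
d=imaging.get_image("wrist"); cv2.imwrite("pics/w1.png",d["img"][:,:,::-1]); np.savez("w1.npz",**d)
print(d["t"],(-d["R"].T@d["t"]).round(3)); 
for n,p in [("C",(.5246,.241,.066)),("D",(.5138,.2019,.066))]: print(n,proj(d,p))
delta(telemetry.state(),[.5138,.2019,.25],-16.3)
```

```text
[-0.44460034  0.28230582  0.52138591] [0.541 0.278 0.423]
C [[273.40468577 154.20919113]]
D [[273.86298856 192.92238965]]
now yaw -15.82 tilt xy [-0.0008  0.    ] pos [0.5192 0.2108 0.25  ] q [0.17 0.12 1.6  0.   1.42 0.45]
shift(0.3m) [-0.0336 -0.0092  0.0001] turn world deg -0.48 az 0.0027
```

View pics/w1.png

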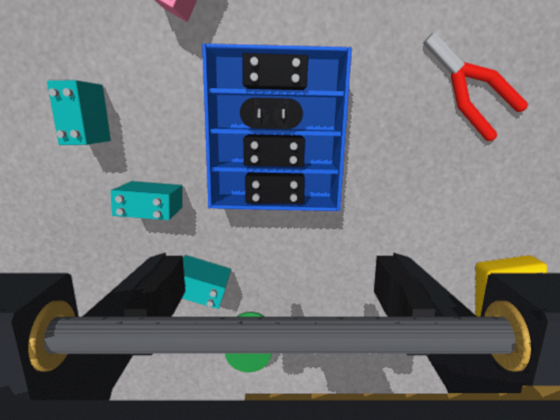

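The wrist view confirms it: modules in the top, third and bottom cells, and the oval capacitor second (270,113). Stud blobs for D are at about (276,191) and for C at (276,149). I'll refine from the blobs.

Run:
```python
from h import *
from station import telemetry
d=np.load("w1.npz"); g=d["img"].astype(int); m=((g.min(2)>110)&(g.max(2)-g.min(2)<25)).astype(np.uint8)
m[:, :235]=0; m[:,320:]=0; 
for n,a,b,z in [("C",136,163,.066),("D",176,206,.066)]:
    k=m.copy(); k[:a]=0;k[b:]=0
    _,_,st,c=cv2.connectedComponentsWithStats(k); i=[j for j in range(1,len(st)) if 8<st[j,4]<150]; c=c[i]; c=c[np.argsort(c[:,0])]
    P=ray(d,c,z); v=P[2:].mean(0)-P[:2].mean(0)
    print(n,c.round(1).tolist(),P.mean(0).round(4),np.linalg.norm(v).round(4),np.degrees(np.arctan2(v[1],v[0])).round(2))
hsv=cv2.cvtColor(d["img"],cv2.COLOR_RGB2HSV); b=cv2.inRange(hsv,(105,120,120),(130,255,255)); b[230:]=0
c=max(cv2.findContours(b,cv2.RETR_EXTERNAL,2)[0],key=cv2.contourArea); r=cv2.minAreaRect(c);P=ray(d,cv2.boxPoints(r),.06);print("crate",P.mean(0).round(4),[np.linalg.norm(P[i]-P[i-1]).round(4) for i in (0,1)],[np.degrees(np.arctan2(*(P[i]-P[i-1])[[1,0]])).round(1) for i in(0,1)])
```

```text
C [[253.9, 158.6], [253.9, 144.8], [293.0, 159.2], [293.1, 145.8]] [0.5253 0.243  0.066 ] 0.04 -17.0
D [[255.2, 184.2], [255.3, 197.2], [293.2, 197.4], [293.2, 184.3]] [0.5148 0.204  0.066 ] 0.04 -16.12
crate [0.5313 0.2614 0.06  ] [np.float64(0.1623), np.float64(0.1639)] [np.float64(162.5), np.float64(68.9)]
```

Request:
send_rows([
  [-0.0295,-0.0087,0,0,0,0.003,0.06],
  [0,0,0.15,0,0,0,0.06],
  [0,0,0.15,0,0,0,0.06],
  [0,0,0.15,0,0,0,0.06],
  [0,0,0,0,0,0,0.06],
])

```text
clock: 3.28
tool_pos: [0.5092, 0.2046, 0.1121]
ee_rot: [-0.002, 0.8, 0.6, -0.004]
wrist_force: [0.3, -0.7, -0.2]
opening: 0.942
grip_force: 0.0
```

Run:
```python
from h import *
from station import telemetry,imaging
s=telemetry.state(); delta(s,[.5143,.203,.025],-16.4); print(s["opening"],s["wrist_force"])
d=imaging.get_image("wrist"); cv2.imwrite("pics/w2.png",d["img"][:,:,::-1])
```

```text
now yaw -16.21 tilt xy [-0.0081 -0.0013] pos [0.5092 0.2046 0.1121] q [0.17 0.24 1.75 0.   1.16 0.45]
shift(0.3m) [0.0006 0.0199 0.2902] turn world deg -0.19 az 0.001
0.942214883011723 [ 0.27837226 -0.68186837 -0.22389407]
```

View pics/w2.png

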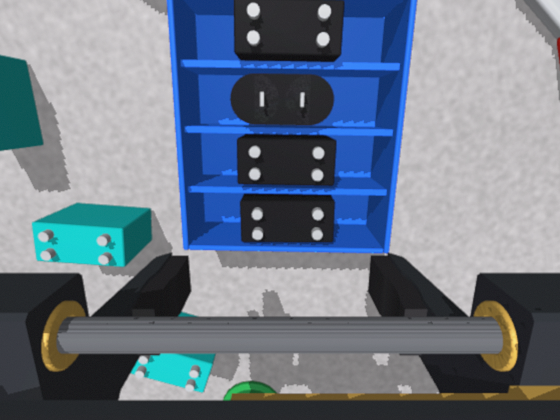

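The view shows D centred between the fingers at x≈287 px and the cell walls clear. The arm is still settling, so I'll wait and read again.

Request:
send_rows([
  [0,0,0.1,0,0,0,0.06],
  [0,0,0,0,0,0,0.06],
  [0,0,0,0,0,0,0.06],
  [0,0,0,0,0,0,0.06],
])

```text
clock: 3.82
tool_pos: [0.5148, 0.2047, 0.0874]
ee_rot: [0.001, 0.8, 0.599, 0.001]
wrist_force: [0.4, -0.6, -0.1]
opening: 0.941
grip_force: 0.0
```

Run:
```python
from h import *
from station import telemetry
s=telemetry.state(); delta(s,[.5143,.203,.025],-16.4)
```

```text
now yaw -16.34 tilt xy [0.003  0.0005] pos [0.5148 0.2047 0.0874] q [ 0.16  0.28  1.76 -0.    1.1   0.45]
shift(0.3m) [-0.006  -0.0005  0.2079] turn world deg -0.06 az 0.0003
```

Request:
send_rows([
  [-0.006,0,0.06,0,0,0,0.06],
  [0,0,0.07,0,0,0,0.06],
  [0,0,0.07,0,0,0,0.06],
  [0,0,0,0,0,0,0.06],
  [0,0,0,0,0,0,0.06],
])

```text
clock: 4.45
tool_pos: [0.5132, 0.2025, 0.0255]
ee_rot: [0.0, 0.801, 0.599, 0.0]
wrist_force: [0.1, 0.6, 0.2]
opening: 0.94
grip_force: 0.0
```

Request:
send_rows([
  [0,0,0,0,0,0,0.4],
  [0,0,0,0,0,0,0.4],
  [0,0,0,0,0,0,0.4],
  [0,0,0,0,0,0,0.4],
  [0,0,0,0,0,0,0.4],
], grip_force=30)

```text
clock: 5.08
tool_pos: [0.5136, 0.2027, 0.0261]
ee_rot: [0.0, 0.8, 0.599, 0.001]
wrist_force: [-1.2, -0.4, 5.7]
opening: 0.718
grip_force: 30.0
```

Run:
```python
from h import *
from station import telemetry
s=telemetry.state(); delta(s,[.49,-.03,.03],-4.7);print(s["opening"]*88,s["wrist_force"])
```

```text
now yaw -16.36 tilt xy [0.0012 0.0001] pos [0.5136 0.2027 0.0261] q [ 0.16  0.37  1.79 -0.    0.98  0.45]
shift(0.3m) [-0.7665  0.1429 -0.0132] turn world deg 11.66 az -0.0648
63.17045016037582 [-1.178162   -0.42368235  5.74768654]
```

Request:
send_rows([
  [0,0,-0.05,0,0,0,0.4],
  [0,0,-0.1,0,0,0,0.4],
  [0,0,-0.1,0,0,0,0.4],
  [0,0,-0.1,0,0,0,0.4],
  [0,0,0,0,0,0,0.4],
])

```text
clock: 5.7
tool_pos: [0.5147, 0.203, 0.133]
ee_rot: [0.001, 0.8, 0.599, 0.002]
wrist_force: [0.1, 0.5, -2.8]
opening: 0.72
grip_force: 30.0
```

Request:
send_rows([
  [-0.1265,0.0486,0,0,0,0,0.4],
  [-0.1265,0.0486,0,0,0,0,0.4],
  [-0.1265,0.0486,0,0,0,0,0.4],
  [-0.1265,0.0486,0,0,0,0,0.4],
  [-0.1265,0.0486,0,0,0,0,0.4],
])

```text
clock: 6.32
tool_pos: [0.5282, -0.001, 0.1286]
ee_rot: [-0.001, 0.801, 0.599, -0.001]
wrist_force: [0.9, 0.0, -2.8]
opening: 0.725
grip_force: 30.0
```

Request:
send_rows([
  [0,0,0,0,0,-0.0325,0.4],
  [0,0,0,0,0,-0.0325,0.4],
  [0,0,0.1,0,0,0,0.4],
  [0,0,0.1,0,0,0,0.4],
  [0,0,0,0,0,0,0.4],
])

```text
clock: 6.95
tool_pos: [0.5259, 0.0008, 0.0667]
ee_rot: [-0.003, 0.735, 0.678, -0.002]
wrist_force: [0.5, -0.8, -3.3]
opening: 0.717
grip_force: 30.0
```

Run:
```python
from h import *
from station import telemetry,imaging
s=telemetry.state(); delta(s,[.53,0,.022],-4.7);print(s["opening"]*88,s["wrist_force"])
d=imaging.get_image("top"); np.savez("top1.npz",**d)
a=cv2.resize(d["img"][140:300,120:480],None,fx=2.2,fy=2.2,interpolation=2); cv2.imwrite("pics/t1.png",a[:,:,::-1])
```

```text
now yaw -4.67 tilt xy [-0.0081  0.0018] pos [0.5259 0.0008 0.0667] q [-0.22  0.26  1.84 -0.    1.05 -0.14]
shift(0.3m) [-0.0016  0.0151  0.1487] turn world deg -0.03 az 0.0002
63.11430105326266 [ 0.48352067 -0.80051926 -3.26358746]
```

View pics/t1.png

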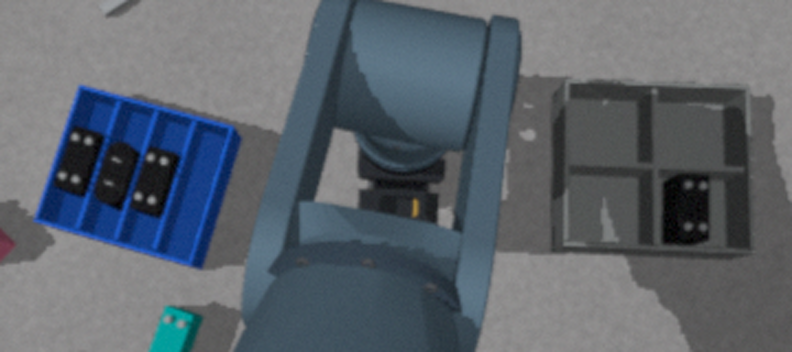

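Crate cell 4 is empty and D hangs in the gripper over the clear bench, with the rest unmoved. Lowering it.

Request:
send_rows([
  [0,0,0.05,0,0,0,0.4],
  [0,0,0.05,0,0,0,0.4],
  [0,0,0.02,0,0,0,0.4],
  [0,0,0,0,0,0,0.4],
  [0,0,0,0,0,0,0.4],
])

```text
clock: 7.62
tool_pos: [0.53, -0.0001, 0.0348]
ee_rot: [0.0, 0.735, 0.678, 0.0]
wrist_force: [-0.1, 0.3, -3.5]
opening: 0.719
grip_force: 30.0
```

Request:
send_rows([
  [0,0,0.01,0,0,0,0.4],
  [0,0,0.01,0,0,0,0.4],
  [0,0,0,0,0,0,0.4],
  [0,0,0,0,0,0,0.4],
])

```text
clock: 8.12
tool_pos: [0.5296, 0.0, 0.0284]
ee_rot: [0.0, 0.735, 0.678, -0.0]
wrist_force: [-0.1, -0.1, -2.9]
opening: 0.72
grip_force: 30.0
```

Request:
send_rows([
  [0,0,0.008,0,0,0,0.4],
  [0,0,0.008,0,0,0,0.4],
  [0,0,0.004,0,0,0,0.4],
  [0,0,0,0,0,0,0.4],
  [0,0,0,0,0,0,0.4],
])

```text
clock: 8.75
tool_pos: [0.5296, -0.0, 0.0224]
ee_rot: [0.0, 0.735, 0.678, 0.0]
wrist_force: [0.2, -0.1, -3.1]
opening: 0.721
grip_force: 30.0
```

Request:
send_rows([
  [0,0,0.003,0,0,0,0.4],
  [0,0,0,0,0,0,0.4],
  [0,0,0,0,0,0,0.4],
])

```text
clock: 9.12
tool_pos: [0.5296, -0.0, 0.0221]
ee_rot: [0.0, 0.735, 0.678, -0.0]
wrist_force: [-3.6, 0.0, 6.2]
opening: 0.719
grip_force: 30.0
```

Request:
send_rows([
  [0,0,0,0,0,0,0.1],
  [0,0,0,0,0,0,0.0],
  [0,0,0,0,0,0,0.0],
  [0,0,-0.08,0,0,0,0],
  [0,0,-0.12,0,0,0,0],
])

```text
clock: 9.75
tool_pos: [0.5284, 0.0002, 0.081]
ee_rot: [-0.001, 0.735, 0.678, -0.001]
wrist_force: [0.2, -0.0, -0.7]
opening: 0.999
grip_force: 0.0
```

Request:
send_rows([
  [0,0,-0.1,0,0,0,0],
  [0,0,0,0,0,-0.0556,0],
  [0,0,0,0,0,-0.0556,0],
  [0,0,0,0,0,-0.0556,0],
  [0,0,0,0,0,-0.0556,0],
])

```text
clock: 10.38
tool_pos: [0.5296, 0.0, 0.1115]
ee_rot: [0.0, 0.456, 0.89, 0.0]
wrist_force: [0.1, -0.5, 0.3]
opening: 0.999
grip_force: 0.0
```

Request:
send_rows([
  [0,0,0,0,0,-0.0556,0.2],
  [0,0,0,0,0,-0.0556,0.2],
  [0,0,0,0,0,-0.0556,0.2],
  [0,0,0,0,0,-0.0556,0.2],
  [0,0,0,0,0,-0.0556,0.2],
])

```text
clock: 11.0
tool_pos: [0.5295, 0.0001, 0.1114]
ee_rot: [-0.0, 0.037, 0.999, 0.0]
wrist_force: [-0.2, -0.4, -0.1]
opening: 0.803
grip_force: 0.0
```

Request:
send_rows([
  [0,0,0.1,0,0,0,0.2],
  [0,0,0,0,0,0,0.2],
  [0,0,0,0,0,0,0.2],
  [0,0,0,0,0,0,0.2],
])

```text
clock: 11.5
tool_pos: [0.5303, -0.0001, 0.0826]
ee_rot: [0.001, 0.04, 0.999, -0.0]
wrist_force: [-0.2, -0.2, 1.1]
opening: 0.799
grip_force: 0.0
```

```bash
cat > w.py <<'E'
from h import *
from station import telemetry,imaging
import sys
s=telemetry.state(); delta(s,[.5296,0,.0221],85.3); print(s["opening"])
d=imaging.get_image("wrist"); cv2.imwrite(f"pics/{sys.argv[1]}.png",d["img"][:,:,::-1]); np.savez(sys.argv[1]+".npz",**d)
for x in(-.02,.02):
  for y in(-.007,.007):
    c,sn=np.cos(-.082),np.sin(-.082); print(proj(d,(.5296+c*x-sn*y,sn*x+c*y,.062)).round(1))
g=d["img"].astype(int); m=((g.min(2)>120)&(g.max(2)-g.min(2)<25)).astype(np.uint8)
_,_,st,c=cv2.connectedComponentsWithStats(m)
for j in range(1,len(st)):
    if 30<st[j,4]<600 and .7<st[j,2]/st[j,3]<1.4: print("blob",c[j].round(1),st[j,4],ray(d,c[j],.062)[0].round(4))
E
python3 w.py w3
```

```text
now yaw 85.41 tilt xy [ 0.0017 -0.0004] pos [ 5.303e-01 -1.000e-04  8.260e-02] q [-0.22  0.24  1.82 -0.    1.08 -1.71]
shift(0.3m) [0.0028 0.0003 0.2016] turn world deg -0.11 az 0.0006
0.7994104832243638
[[266.5 202.3]]
[[290.8 202.4]]
[[267.  266.1]]
[[290.1 266.1]]
blob [332.8   7.7] 287 [0.4124 0.0364 0.062 ]
blob [293. 204.] 106 [0.5113 0.0098 0.062 ]
blob [292.9 268.3] 77 [0.5517 0.007  0.062 ]
```

Request:
send_rows([
  [0.0025,0,0.06,0,0,0,0.2],
  [0,0,0.07,0,0,0,0.2],
  [0,0,0.068,0,0,0,0.2],
  [0,0,0,0,0,0,0.2],
  [0,0,0,0,0,0,0.4],
])

```text
clock: 12.18
tool_pos: [0.529, 0.0, 0.0222]
ee_rot: [0.0, 0.04, 0.999, -0.0]
wrist_force: [-0.3, 0.4, 0.6]
opening: 0.709
grip_force: 0.0
```

Request:
send_rows([
  [0,0,0,0,0,0,0.8],
  [0,0,0,0,0,0,0.8],
  [0,0,0,0,0,0,0.8],
  [0,0,0,0,0,0,0.8],
  [0,0,0,0,0,0,0.8],
])

```text
clock: 12.8
tool_pos: [0.5291, 0.0001, 0.0225]
ee_rot: [0.0, 0.04, 0.999, 0.0]
wrist_force: [0.0, 1.1, 2.9]
opening: 0.334
grip_force: 30.0
```

Request:
send_rows([
  [0,0,-0.05,0,0,0,0.8],
  [0,0,-0.15,0,0,0,0.8],
  [0,0,-0.15,0,0,0,0.8],
  [0,0,-0.15,0,0,0,0.8],
  [0,0,0,0,0,0,0.8],
])

```text
clock: 13.42
tool_pos: [0.5314, -0.0005, 0.1766]
ee_rot: [0.004, 0.04, 0.999, -0.001]
wrist_force: [-0.1, -0.9, -3.2]
opening: 0.334
grip_force: 30.0
```

Run:
```python
from h import *
from station import telemetry
s=telemetry.state(); delta(s,[.5243,-.215,.15],85.3); print(s["opening"]*88,s["wrist_force"])
# tray from the stored top view: light rim above dark walls -> check candidate compartment rays at rim z
d=np.load("top1.npz")
# rim points read off t1.png (scale 2.2, offset 120,140): outer rim corners & rib cross
for n,p in dict(TL=(567,82),TR=(749,88),BR=(751,252),BL=(565,246),X=(653,170)).items():
    print(n,ray(d,np.array(p)/2.2+[120,140],.07)[0].round(4))
```

```text
now yaw 85.42 tilt xy [ 0.008  -0.0019] pos [ 5.314e-01 -5.000e-04  1.766e-01] q [-0.22  0.11  1.76 -0.    1.26 -1.72]
shift(0.3m) [-0.0328 -0.7144  0.09  ] turn world deg -0.12 az 0.0007
29.412276286602502 [-0.08796999 -0.86230507 -3.15398497]
TL [ 0.6065 -0.169   0.07  ]
TR [ 0.5942 -0.3438  0.07  ]
BR [ 0.4355 -0.3295  0.07  ]
BL [ 0.4463 -0.1561  0.07  ]
X [ 0.5166 -0.2448  0.07  ]
```

Request:
send_rows([
  [-0.0324,-0.1366,0,0,0,0,0.8],
  [-0.0324,-0.1366,0,0,0,0,0.8],
  [-0.0324,-0.1366,0,0,0,0,0.8],
  [-0.0324,-0.1366,0,0,0,0,0.8],
  [-0.0324,-0.1366,0,0,0,0,0.8],
])

```text
clock: 14.05
tool_pos: [0.5597, -0.2088, 0.1699]
ee_rot: [-0.002, 0.04, 0.999, 0.001]
wrist_force: [0.4, 0.0, -2.5]
opening: 0.337
grip_force: 30.0
```

Request:
send_rows([
  [0,0,0,0,0,0,0.8],
  [0,0,0,0,0,0,0.8],
  [0,0,0,0,0,0,0.8],
])

```text
clock: 14.42
tool_pos: [0.5604, -0.2067, 0.1713]
ee_rot: [-0.001, 0.039, 0.999, 0.0]
wrist_force: [-0.3, -0.1, -3.3]
opening: 0.332
grip_force: 30.0
```

Run:
```python
from h import *
from station import telemetry,imaging
delta(telemetry.state(),[.562,-.208,.15],85.5)
d=imaging.get_image("wrist"); cv2.imwrite("pics/w4.png",d["img"][:,:,::-1]); np.savez("w4.npz",**d)
```

```text
now yaw 85.47 tilt xy [-0.0013  0.001 ] pos [ 0.5604 -0.2067  0.1713] q [-0.55  0.27  1.59  0.    1.29 -2.04]
shift(0.3m) [-0.0058 -0.004   0.0711] turn world deg 0.03 az -0.0001
```

View pics/w4.png

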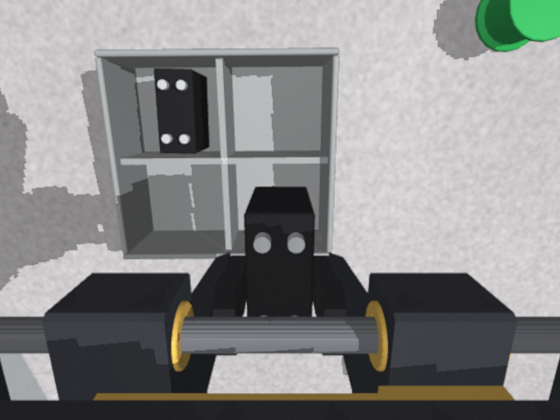

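The view shows the tray from above: rim corners at about (95,51), (339,48) and (125,258), rib crossing at (224,160). The held module hangs straight.

Run:
```python
from h import *
d=np.load("w4.npz")
pts=dict(tl=(96,51),tr=(338.5,48.5),bl=(125,258),X=(224,160),ribL=(121,161),ribR=(328,160),vt=(219.5,60),vb=(230.5,248))
P={k:ray(d,p,.07)[0] for k,p in pts.items()}
for k,v in P.items(): print(k,v.round(4))
a=lambda u,v:(np.degrees(np.arctan2(*(P[v]-P[u])[[1,0]])).round(2),np.linalg.norm(P[v]-P[u]).round(4))
print(a("tl","tr"),a("tl","bl"),a("ribL","ribR"),a("vt","vb"),"diag mid",((P["tr"]+P["bl"])/2).round(4))
```

```text
tl [ 0.4364 -0.3299  0.07  ]
tr [ 0.4486 -0.1541  0.07  ]
bl [ 0.5984 -0.3414  0.07  ]
X [ 0.5221 -0.2468  0.07  ]
ribL [ 0.5165 -0.328   0.07  ]
ribR [ 0.5286 -0.1649  0.07  ]
vt [ 0.4494 -0.2412  0.07  ]
vb [ 0.5965 -0.2504  0.07  ]
(np.float64(86.04), np.float64(0.1762)) (np.float64(-4.06), np.float64(0.1624)) (np.float64(85.76), np.float64(0.1635)) (np.float64(-3.58), np.float64(0.1473)) diag mid [ 0.5235 -0.2477  0.07  ]
```

Request:
send_rows([
  [-0.0135,-0.0007,0,0,0,-0.003,0.8],
  [0,0,0.1,0,0,0,0.8],
  [0,0,0.13,0,0,0,0.8],
  [0,0,0,0,0,0,0.8],
  [0,0,0,0,0,0,0.8],
])

```text
clock: 15.1
tool_pos: [0.5658, -0.2088, 0.1045]
ee_rot: [0.001, 0.035, 0.999, -0.0]
wrist_force: [0.3, -0.7, -2.8]
opening: 0.337
grip_force: 30.0
```

Run:
```python
from h import *
from station import telemetry,imaging
delta(telemetry.state(),[.5644,-.2072,.027],86)
d=imaging.get_image("wrist"); cv2.imwrite("pics/w5.png",d["img"][:,:,::-1]); np.savez("w5.npz",**d)
```

```text
now yaw 85.98 tilt xy [ 0.0014 -0.0009] pos [ 0.5658 -0.2088  0.1045] q [-0.55  0.35  1.62  0.    1.16 -2.05]
shift(0.3m) [0.0054 0.0052 0.2584] turn world deg 0.02 az -0.0001
```

View pics/w5.png

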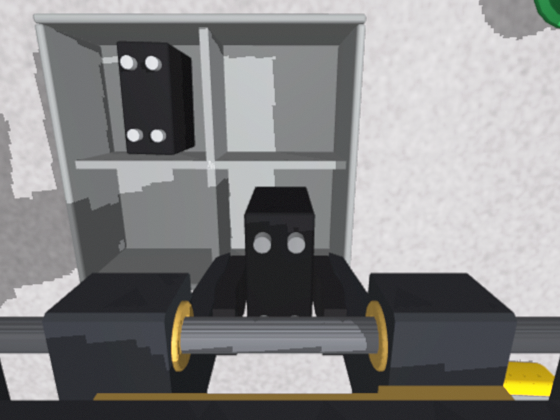

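The held module's near bottom edge is at about row 187, columns 253–306, and the rib's near edge is at row 167. I'll check the gaps.

Run:
```python
from h import *
d=np.load("w5.npz")
f=lambda p,z:ray(d,p,z)[0].round(4)
print("module end bottom",f((253,187),.0825),f((306,187),.0825),"studs",f((262,243),.1445),f((296,243),.1445))
print("rib edge",f((280,167),.07),f((280,160),.07),"vrib r-edge",f((216,220),.07),"R wall inner",f((351,220),.07),"X",f((211,164),.07),"TL",f((36,18),.07),"TR",f((364,17),.07))
```

```text
module end bottom [ 0.5354 -0.2213  0.0825] [ 0.5375 -0.191   0.0825] studs [ 0.5463 -0.2141  0.1445] [ 0.5473 -0.2002  0.1445]
rib edge [ 0.5269 -0.2052  0.07  ] [ 0.5227 -0.2049  0.07  ] vrib r-edge [ 0.5573 -0.2475  0.07  ] R wall inner [ 0.5632 -0.1631  0.07  ] X [ 0.5222 -0.2463  0.07  ] TL [ 0.4378 -0.3302  0.07  ] TR [ 0.4496 -0.1547  0.07  ]
```

Request:
send_rows([
  [0.009,0.0043,0,0,0,0,0.8],
  [0,0,0.06,0,0,0,0.8],
  [0,0,0.07,0,0,0,0.8],
  [0,0,0.07,0,0,0,0.8],
  [0,0,0,0,0,0,0.8],
])

```text
clock: 15.78
tool_pos: [0.5604, -0.206, 0.0405]
ee_rot: [-0.002, 0.035, 0.999, 0.001]
wrist_force: [0.2, -0.1, -2.9]
opening: 0.335
grip_force: 30.0
```

Request:
send_rows([
  [0,0,0.02,0,0,0,0.8],
  [0,0,0.015,0,0,0,0.8],
  [0,0,0,0,0,0,0.8],
  [0,0,0,0,0,0,0.8],
])

```text
clock: 16.27
tool_pos: [0.5626, -0.2073, 0.033]
ee_rot: [0.0, 0.035, 0.999, -0.0]
wrist_force: [-0.1, -0.8, -3.5]
opening: 0.329
grip_force: 30.0
```

Request:
send_rows([
  [0,0,0.007,0,0,0,0.8],
  [0,0,0.006,0,0,0,0.8],
  [0,0,0.003,0,0,0,0.8],
  [0,0,0,0,0,0,0.8],
  [0,0,0,0,0,0,0.8],
])

```text
clock: 16.9
tool_pos: [0.5623, -0.2071, 0.0278]
ee_rot: [0.0, 0.035, 0.999, 0.0]
wrist_force: [0.8, 0.3, -3.1]
opening: 0.333
grip_force: 30.0
```

Request:
send_rows([
  [0,0,0.002,0,0,0,0.8],
  [0,0,0,0,0,0,0.8],
  [0,0,0,0,0,0,0.8],
])

```text
clock: 17.27
tool_pos: [0.5624, -0.2072, 0.0275]
ee_rot: [0.0, 0.035, 0.999, -0.0]
wrist_force: [-1.4, 0.9, 0.8]
opening: 0.333
grip_force: 30.0
```

Request:
send_rows([
  [0,0,0,0,0,0,0.57],
  [0,0,0,0,0,0,0.57],
  [0,0,0,0,0,0,0.57],
  [0,0,-0.05,0,0,0,0.57],
  [0,0,-0.1,0,0,0,0.57],
])

```text
clock: 17.9
tool_pos: [0.5615, -0.2066, 0.0723]
ee_rot: [-0.001, 0.035, 0.999, 0.001]
wrist_force: [0.1, 0.1, -0.3]
opening: 0.43
grip_force: 0.0
```

Request:
send_rows([
  [0,0,-0.15,0,0,0,0.57],
  [0,0,-0.17,0,0,0,0.3],
  [0,0,0,0,0,0.0556,0],
  [0,0,0,0,0,0.0556,0],
  [0,0,0,0,0,0.0556,0],
])

```text
clock: 18.52
tool_pos: [0.5626, -0.2072, 0.1697]
ee_rot: [0.001, 0.296, 0.955, -0.0]
wrist_force: [-0.2, 0.7, -0.6]
opening: 0.864
grip_force: 0.0
```

Request:
send_rows([
  [0,0,0,0,0,0.0556,0.06],
  [0,0,0,0,0,0.0556,0.06],
  [0,0,0,0,0,0.0556,0.06],
  [0,0,0,0,0,0.0556,0.06],
  [0,0,0,0,0,0.0556,0.06],
])

```text
clock: 19.15
tool_pos: [0.5625, -0.2072, 0.1695]
ee_rot: [0.001, 0.672, 0.741, 0.0]
wrist_force: [0.0, -0.4, 0.0]
opening: 0.936
grip_force: 0.0
```

Request:
send_rows([
  [0,0,0,0,0,0.0556,0.06],
  [0,0,0,0,0,0.0556,0.06],
  [0,0,0,0,0,0.0136,0.06],
  [0,0,0,0,0,0,0.06],
])

```text
clock: 19.65
tool_pos: [0.5625, -0.2072, 0.1693]
ee_rot: [0.001, 0.801, 0.598, 0.0]
wrist_force: [-0.0, -0.1, 0.0]
opening: 0.938
grip_force: 0.0
```

Run:
```python
from h import *
from station import telemetry
delta(telemetry.state(),[.5250,.242,.17],-16.5)
```

```text
now yaw -16.54 tilt xy [ 0.001  -0.0006] pos [ 0.5625 -0.2072  0.1693] q [-0.55  0.27  1.59 -0.    1.28 -0.26]
shift(0.3m) [ 1.3999 -0.5462 -0.0035] turn world deg 0.04 az -0.0002
```

Request:
send_rows([
  [0.175,-0.0683,0,0,0,0,0.06],
  [0.175,-0.0683,0,0,0,0,0.06],
  [0.175,-0.0683,0,0,0,0,0.06],
  [0.175,-0.0683,0,0,0,0,0.06],
  [0.175,-0.0683,0,0,0,0,0.06],
])

```text
clock: 20.27
tool_pos: [0.5389, 0.0754, 0.1691]
ee_rot: [0.0, 0.801, 0.598, 0.001]
wrist_force: [1.3, 0.2, -0.6]
opening: 0.94
grip_force: 0.0
```

Request:
send_rows([
  [0.175,-0.0683,0,0,0,0,0.06],
  [0.175,-0.0683,0,0,0,0,0.06],
  [0.175,-0.0683,0,0,0,0,0.06],
  [0,0,0,0,0,0,0.06],
  [0,0,0,0,0,0,0.06],
])

```text
clock: 20.9
tool_pos: [0.525, 0.242, 0.1685]
ee_rot: [0.0, 0.801, 0.598, -0.0]
wrist_force: [-0.1, -0.3, -0.9]
opening: 0.945
grip_force: 0.0
```

Run:
```python
from h import *
from station import telemetry,imaging
delta(telemetry.state(),[.5250,.242,.025],-16.5)
d=imaging.get_image("wrist"); np.savez("w6.npz",**d); cv2.imwrite("pics/w6.png",d["img"][:,:,::-1])
q=proj(d,(.5250,.242,.066))[0]; print("pred C",q)
g=d["img"].astype(int); m=((g.min(2)>110)&(g.max(2)-g.min(2)<25)).astype(np.uint8)
_,_,st,c=cv2.connectedComponentsWithStats(m)
for j in range(1,len(st)):
    if 20<st[j,4]<600 and abs(c[j][0]-q[0])<70: print("blob",c[j].round(1),st[j,4],ray(d,c[j],.066)[0].round(4))
```

```text
now yaw -16.49 tilt xy [ 0.0003 -0.0004] pos [0.525  0.242  0.1685] q [ 0.23  0.23  1.64 -0.    1.27  0.51]
shift(0.3m) [ 1.000e-04 -0.000e+00  4.784e-01] turn world deg -0.01 az 0.0001
pred C [278.09452678 204.18296304]
blob [252.3  91.9] 85 [0.5312 0.3312 0.066 ]
blob [305.4  92.9] 83 [0.5694 0.3191 0.066 ]
blob [252.3 111.4] 80 [0.5269 0.3177 0.066 ]
blob [304.7 112.4] 79 [0.5651 0.3057 0.066 ]
blob [259.  155.8] 32 [0.5218 0.2841 0.066 ]
blob [289.6 156.1] 39 [0.5449 0.2771 0.066 ]
blob [253.7 194.4] 69 [0.5082 0.2555 0.066 ]
blob [302.8 195. ] 67 [0.5465 0.2437 0.066 ]
blob [253.9 211. ] 67 [0.5042 0.2421 0.066 ]
blob [302.1 211.4] 70 [0.5423 0.2305 0.066 ]
blob [270.9 339.5] 55 [0.4819 0.1199 0.066 ]
blob [311.5 339.9] 61 [0.5178 0.1089 0.066 ]
blob [344.2 339.8] 79 [0.5468 0.1004 0.066 ]
```

Request:
send_rows([
  [0.001,0,0.1,0,0,0,0.06],
  [0,0,0.12,0,0,0,0.06],
  [0,0,0.05,0,0,0,0.06],
  [0,0,0,0,0,0,0.06],
  [0,0,0,0,0,0,0.06],
])

```text
clock: 21.58
tool_pos: [0.5263, 0.2423, 0.0887]
ee_rot: [0.0, 0.802, 0.598, 0.001]
wrist_force: [0.9, 0.3, 0.3]
opening: 0.938
grip_force: 0.0
```

Request:
send_rows([
  [0,0,0.06,0,0,0,0.06],
  [0,0,0.07,0,0,0,0.06],
  [0,0,0.075,0,0,0,0.06],
  [0,0,0,0,0,0,0.06],
  [0,0,0,0,0,0,0.06],
])

```text
clock: 22.2
tool_pos: [0.5255, 0.2427, 0.0262]
ee_rot: [0.0, 0.802, 0.598, 0.0]
wrist_force: [0.4, -0.0, 0.9]
opening: 0.936
grip_force: 0.0
```

Request:
send_rows([
  [0,0,0,0,0,0,0.4],
  [0,0,0,0,0,0,0.4],
  [0,0,0,0,0,0,0.4],
  [0,0,0,0,0,0,0.4],
  [0,0,0,0,0,0,0.4],
])

```text
clock: 22.82
tool_pos: [0.5256, 0.2426, 0.0265]
ee_rot: [0.0, 0.802, 0.598, 0.0]
wrist_force: [-1.9, 0.4, 5.3]
opening: 0.718
grip_force: 30.0
```

Request:
send_rows([
  [0,0,-0.05,0,0,0,0.4],
  [0,0,-0.1,0,0,0,0.4],
  [0,0,-0.1,0,0,0,0.4],
  [0,0,-0.1,0,0,0,0.4],
  [0,0,0,0,0,0,0.4],
])

```text
clock: 23.45
tool_pos: [0.527, 0.243, 0.1337]
ee_rot: [0.001, 0.802, 0.598, 0.003]
wrist_force: [0.4, 0.2, -3.2]
opening: 0.718
grip_force: 30.0
```

Request:
send_rows([
  [-0.1543,0.0487,0,0,0,0,0.4],
  [-0.1543,0.0487,0,0,0,0,0.4],
  [-0.1543,0.0487,0,0,0,0,0.4],
  [-0.1543,0.0487,0,0,0,0,0.4],
  [-0.1543,0.0487,0,0,0,0,0.4],
])

```text
clock: 24.08
tool_pos: [0.5278, -0.0015, 0.1291]
ee_rot: [-0.001, 0.802, 0.598, -0.001]
wrist_force: [0.8, 0.4, -0.2]
opening: 0.718
grip_force: 30.0
```

Request:
send_rows([
  [0,0,0,0,0,-0.035,0.4],
  [0,0,0,0,0,-0.035,0.4],
  [0,0,0.1,0,0,0,0.4],
  [0,0,0.1,0,0,0,0.4],
  [0,0,0,0,0,0,0.4],
])

```text
clock: 24.7
tool_pos: [0.5257, 0.0005, 0.0672]
ee_rot: [-0.003, 0.731, 0.682, -0.002]
wrist_force: [0.3, 0.6, -2.0]
opening: 0.719
grip_force: 30.0
```

Request:
send_rows([
  [0,0,0.05,0,0,0,0.4],
  [0,0,0.05,0,0,0,0.4],
  [0,0,0.03,0,0,0,0.4],
  [0,0,0,0,0,0,0.4],
  [0,0,0,0,0,0,0.4],
])

```text
clock: 25.32
tool_pos: [0.5294, -0.0002, 0.0321]
ee_rot: [0.0, 0.731, 0.682, 0.0]
wrist_force: [-0.4, 0.4, -1.7]
opening: 0.722
grip_force: 30.0
```

Request:
send_rows([
  [0,0,0.01,0,0,0,0.4],
  [0,0,0.01,0,0,0,0.4],
  [0,0,0.006,0,0,0,0.4],
  [0,0,0.003,0,0,0,0.4],
  [0,0,0,0,0,0,0.4],
])

```text
clock: 25.95
tool_pos: [0.529, -0.0002, 0.023]
ee_rot: [-0.0, 0.731, 0.682, -0.0]
wrist_force: [-0.5, -0.6, -2.4]
opening: 0.721
grip_force: 30.0
```

Request:
send_rows([
  [0,0,0.002,0,0,0,0.4],
  [0,0,0,0,0,0,0.4],
  [0,0,0,0,0,0,0.4],
])

```text
clock: 26.32
tool_pos: [0.5292, -0.0002, 0.0225]
ee_rot: [0.0, 0.731, 0.682, 0.0]
wrist_force: [0.2, -0.6, -0.3]
opening: 0.721
grip_force: 30.0
```

Touching. Release, turn and regrasp as before.

Request:
send_rows([
  [0,0,0.001,0,0,0,0.4],
  [0,0,0,0,0,0,0.1],
  [0,0,0,0,0,0,0],
  [0,0,0,0,0,0,0],
  [0,0,-0.08,0,0,0,0],
])

```text
clock: 26.95
tool_pos: [0.5273, 0.0002, 0.0446]
ee_rot: [-0.002, 0.731, 0.682, -0.001]
wrist_force: [-0.1, -0.1, 0.5]
opening: 1.004
grip_force: 0.0
```

Request:
send_rows([
  [0,0,-0.12,0,0,0,0],
  [0,0,-0.1,0,0,0,0],
  [0,0,0,0,0,-0.0556,0],
  [0,0,0,0,0,-0.0556,0],
  [0,0,0,0,0,-0.0556,0],
])

```text
clock: 27.58
tool_pos: [0.5291, -0.0002, 0.1122]
ee_rot: [0.0, 0.527, 0.85, 0.0]
wrist_force: [-0.2, 0.4, 0.1]
opening: 1.001
grip_force: 0.0
```

Request:
send_rows([
  [0,0,0,0,0,-0.0556,0],
  [0,0,0,0,0,-0.0556,0.2],
  [0,0,0,0,0,-0.0556,0.2],
  [0,0,0,0,0,-0.0556,0.2],
  [0,0,0,0,0,-0.0556,0.2],
])

```text
clock: 28.2
tool_pos: [0.529, -0.0002, 0.112]
ee_rot: [-0.0, 0.118, 0.993, -0.0]
wrist_force: [-0.2, -0.4, 0.3]
opening: 0.799
grip_force: 0.0
```

Request:
send_rows([
  [0,0,0,0,0,-0.0552,0.2],
  [0,0,0.1,0,0,0,0.2],
  [0,0,0,0,0,0,0.2],
  [0,0,0,0,0,0,0.2],
  [0,0,0,0,0,0,0.2],
])

```text
clock: 28.82
tool_pos: [0.5299, -0.0003, 0.0832]
ee_rot: [0.001, 0.035, 0.999, -0.0]
wrist_force: [-0.6, 0.1, 0.1]
opening: 0.798
grip_force: 0.0
```

```bash
sed -i 's/\[.5296,0,.0221\],85.3/[.5292,0,.0224],86/' w.py; python3 w.py w7
```

```text
now yaw 86.02 tilt xy [ 0.0017 -0.0004] pos [ 5.299e-01 -3.000e-04  8.320e-02] q [-0.22  0.24  1.83  0.    1.08 -1.73]
shift(0.3m) [0.0026 0.001  0.2026] turn world deg -0.02 az 0.0001
0.7976581473145136
[[267.4 202.7]]
[[291.6 203. ]]
[[267.1 266.3]]
[[290.1 266.5]]
blob [335.6   8.2] 337 [0.4117 0.0365 0.062 ]
blob [291.2 203.8] 100 [0.5106 0.0084 0.062 ]
blob [290.7 268.6] 66 [0.5515 0.0056 0.062 ]
```

Request:
send_rows([
  [0.0025,0,0.06,0,0,0,0.2],
  [0,0,0.07,0,0,0,0.2],
  [0,0,0.07,0,0,0,0.2],
  [0,0,0,0,0,0,0.2],
  [0,0,0,0,0,0,0.4],
])

```text
clock: 29.5
tool_pos: [0.5284, -0.0002, 0.0222]
ee_rot: [0.0, 0.035, 0.999, -0.0]
wrist_force: [-0.2, 0.6, 0.3]
opening: 0.707
grip_force: 0.0
```

Request:
send_rows([
  [0,0,0,0,0,0,0.8],
  [0,0,0,0,0,0,0.8],
  [0,0,0,0,0,0,0.8],
  [0,0,0,0,0,0,0.8],
  [0,0,0,0,0,0,0.8],
])

```text
clock: 30.12
tool_pos: [0.5286, -0.0002, 0.0224]
ee_rot: [0.0, 0.035, 0.999, -0.0]
wrist_force: [-0.1, -0.7, 2.7]
opening: 0.335
grip_force: 30.0
```

Request:
send_rows([
  [0,0,-0.05,0,0,0,0.8],
  [0,0,-0.15,0,0,0,0.8],
  [0,0,-0.15,0,0,0,0.8],
  [0,0,-0.15,0,0,0,0.8],
  [0,0,0,0,0,0,0.8],
])

```text
clock: 30.75
tool_pos: [0.531, -0.0006, 0.1769]
ee_rot: [0.004, 0.035, 0.999, -0.001]
wrist_force: [-0.2, 0.2, -2.4]
opening: 0.335
grip_force: 30.0
```

Request:
send_rows([
  [-0.0265,-0.1618,0,0,0,0,0.8],
  [-0.0265,-0.1618,0,0,0,0,0.8],
  [-0.0265,-0.1618,0,0,0,0,0.8],
  [-0.0265,-0.1618,0,0,0,0,0.8],
  [-0.0265,-0.1618,0,0,0,0,0.8],
])

```text
clock: 31.38
tool_pos: [0.5502, -0.2459, 0.1704]
ee_rot: [-0.001, 0.035, 0.999, 0.001]
wrist_force: [0.6, 0.7, -1.8]
opening: 0.335
grip_force: 30.0
```

Request:
send_rows([
  [-0.0265,-0.1618,0,0,0,0,0.8],
  [0,0,0.1,0,0,0,0.8],
  [0,0,0.12,0,0,0,0.8],
  [0,0,0,0,0,0,0.8],
  [0,0,0,0,0,0,0.8],
])

```text
clock: 32.0
tool_pos: [0.5559, -0.2939, 0.1066]
ee_rot: [-0.0, 0.035, 0.999, -0.0]
wrist_force: [-0.4, 0.5, -1.8]
opening: 0.334
grip_force: 30.0
```

Run:
```python
from h import *
from station import telemetry,imaging
delta(telemetry.state(),[.5564,-.294,.027],86)
d=imaging.get_image("wrist"); cv2.imwrite("pics/w8.png",d["img"][:,:,::-1]); np.savez("w8.npz",**d)
```

```text
now yaw 86.04 tilt xy [-0. -0.] pos [ 0.5559 -0.2939  0.1066] q [-0.67  0.4   1.55 -0.    1.19 -2.18]
shift(0.3m) [-1.800e-03 -1.000e-04  2.653e-01] turn world deg -0.04 az 0.0002
```

View pics/w8.png

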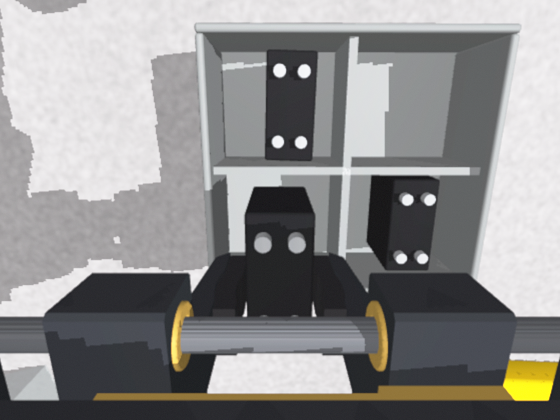

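D sits upright in its compartment, square to the tray (studs at 406–429, 199–258). The held module is over the last far compartment, with the rib's near edge at row 175 and the side walls at columns 213 and 341. Checking gaps.

Run:
```python
from h import *
d=np.load("w8.npz")
f=lambda p,z:ray(d,p,z)[0].round(4)
print("module end bottom",f((253,187),.0845),f((306,187),.0845),"studs",f((262,243),.1465),f((296,243),.1465))
print("rib edge",f((280,175),.07),f((280,168),.07),"vrib l-edge",f((341,230),.07),"L wall inner",f((213,230),.07),"X",f((348,171),.07))
```

```text
module end bottom [ 0.5254 -0.3064  0.0845] [ 0.5275 -0.2761  0.0845] studs [ 0.5365 -0.2992  0.1465] [ 0.5374 -0.2853  0.1465]
rib edge [ 0.522  -0.2906  0.07  ] [ 0.5178 -0.2903  0.07  ] vrib l-edge [ 0.5601 -0.2542  0.07  ] L wall inner [ 0.5544 -0.3357  0.07  ] X [ 0.5224 -0.2492  0.07  ]
```

Request:
send_rows([
  [-0.0036,-0.0038,0,0,0,0,0.8],
  [0,0,0.06,0,0,0,0.8],
  [0,0,0.07,0,0,0,0.8],
  [0,0,0.07,0,0,0,0.8],
  [0,0,0,0,0,0,0.8],
])

```text
clock: 32.67
tool_pos: [0.5547, -0.2936, 0.0426]
ee_rot: [-0.002, 0.035, 0.999, 0.002]
wrist_force: [0.4, 0.3, -1.6]
opening: 0.336
grip_force: 30.0
```

Request:
send_rows([
  [0,0,0.02,0,0,0,0.8],
  [0,0,0.015,0,0,0,0.8],
  [0,0,0,0,0,0,0.8],
  [0,0,0,0,0,0,0.8],
])

```text
clock: 33.17
tool_pos: [0.557, -0.2954, 0.0361]
ee_rot: [0.0, 0.035, 0.999, -0.0]
wrist_force: [-0.1, -0.6, -1.4]
opening: 0.337
grip_force: 30.0
```

Request:
send_rows([
  [0,0,0.009,0,0,0,0.8],
  [0,0,0.009,0,0,0,0.8],
  [0,0,0.006,0,0,0,0.8],
  [0,0,0.002,0,0,0,0.8],
  [0,0,0,0,0,0,0.8],
])

```text
clock: 33.8
tool_pos: [0.5567, -0.2952, 0.0278]
ee_rot: [-0.0, 0.035, 0.999, 0.0]
wrist_force: [-0.4, 0.2, -1.5]
opening: 0.339
grip_force: 30.0
```

Request:
send_rows([
  [0,0,0.002,0,0,0,0.8],
  [0,0,0,0,0,0,0.8],
  [0,0,0,0,0,0,0.8],
])

```text
clock: 34.17
tool_pos: [0.5568, -0.2953, 0.0275]
ee_rot: [0.0, 0.035, 0.999, -0.0]
wrist_force: [-1.4, -0.1, 0.2]
opening: 0.336
grip_force: 30.0
```

Contact with the floor. Release, rise, and swing away for a final look.

Request:
send_rows([
  [0,0,0.001,0,0,0,0.57],
  [0,0,0,0,0,0,0.57],
  [0,0,0,0,0,0,0.57],
  [0,0,-0.05,0,0,0,0.57],
  [0,0,-0.1,0,0,0,0.57],
])

```text
clock: 34.8
tool_pos: [0.5559, -0.2946, 0.0719]
ee_rot: [-0.001, 0.035, 0.999, 0.001]
wrist_force: [-0.5, -0.3, 0.4]
opening: 0.429
grip_force: 0.0
```

Request:
send_rows([
  [0,0,-0.15,0,0,0,0.57],
  [0,0,-0.17,0,0,0,0.57],
  [0,0.17,0,0,0,0,0.57],
  [0,0.17,0,0,0,0,0.57],
  [0,0.17,0,0,0,0,0.57],
])

```text
clock: 35.42
tool_pos: [0.5676, -0.1413, 0.1694]
ee_rot: [0.001, 0.035, 0.999, -0.0]
wrist_force: [-0.0, 0.1, 1.2]
opening: 0.429
grip_force: 0.0
```

Request:
send_rows([
  [0,0.17,0,0,0,0,0.57],
  [0,0.17,0,0,0,0,0.57],
  [0,0,0,0,0,0,0.57],
  [0,0,0,0,0,0,0.57],
])

```text
clock: 35.92
tool_pos: [0.5747, -0.0412, 0.1688]
ee_rot: [0.001, 0.034, 0.999, -0.0]
wrist_force: [0.2, 0.3, -0.3]
opening: 0.43
grip_force: 0.0
```

Run:
```python
from h import *
from station import imaging
a=imaging.get_image("top")["img"][90:290,110:490]; b=imaging.get_image("scene")["img"][120:340,60:460]
f=lambda i:cv2.resize(i,(560,295),interpolation=2)
cv2.imwrite("pics/fin.png",np.vstack([f(a),f(b)])[:,:,::-1])
```

```text
(no output)
```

View pics/fin.png

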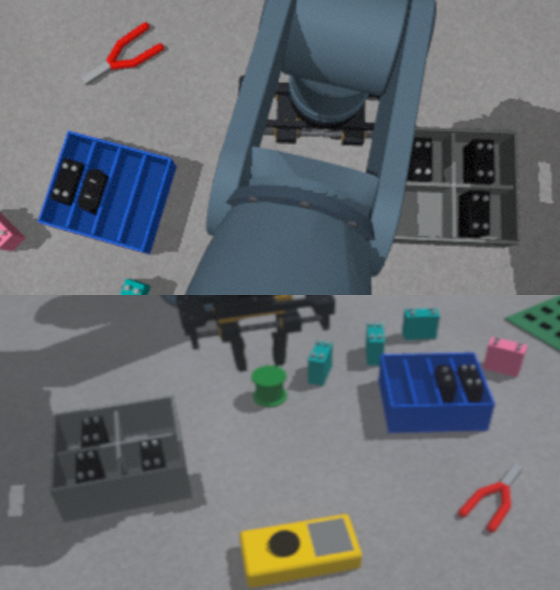

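Both views show three upright modules in the tray, turned the same way. The spare and the capacitor are still in the crate, and the meter, spool and pliers haven't moved. Handing in.

```bash
python3 -c "
from station import manip
print(manip.close_job())"
```

```text
the job is handed in; nothing more can be done
None
```

The job is handed in at about 36 s on the robot's clock (limit 72 s): three upright modules in the tray, all turned the same way, with the spare and the capacitor left in the crate and nothing else pushed about.

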